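Close the rinsed lint filter and put it back in the dryer

TASK

The dryer's folding lint filter was rinsed and left standing open like a book on the dryer top. Fold its two halves together and squeeze them firmly at the free edge until they click fully shut, then put the closed filter back, grip up, into its slot in the dryer top and press it fully home. Leave the other things on the dryer where they stand.

Things in the scene. Friction and masses are not known exactly. Their poses are not given: they have to be found in the camera images.
- filter: lint filter, half A: white plastic frame, grey screen, standing on its lower end on the dryer top; whole filter about 0.3 kg. Origin: centre of the underside of the CLOSED filter. x from hinge edge to free edge, z up, the halves meet in plane y = 0. Half A fills x -65..65, y -12..0, z 0..120 mm and carries cap and grip. Closed, both halves measure 130 (x) x 24 (y) x 120 mm below the cap
- grip (a point): centre of the grip, a rib on the cap: 70 (filter x) x 14 (filter y) x 22 mm high, z 128..150 mm above the filter's underside; this point is at (0, 0, 139) mm in the filter's frame. The cap under it, on half A only, is 150 (x) x 23 (y) mm at z 120..128: its ends overhang by 10 mm and rest on the dryer top when the filter is home
- flap (a joint): opening angle of half B, rad: 0 = shut, starts 0.65 to 1.1, opens towards filter +y about the upright hinge line at filter x = -61, y = 0 mm. Loose hinge, light friction, no spring. At about 0.06 a sprung clip on the free edge meets its catch and needs 25 to 30 N of squeeze there to click past; beyond 0.02 it pulls the halves shut and holds them. Short of that they stay ajar
- flap_edge (a point): top of half B near its free edge: 120 mm from the hinge line, mid-thickness, 118 mm above the filter's underside. Half B is a like frame 12 mm thick, 118 mm high, ending 126 mm from the hinge line; closed it fills filter y 0..12. The clip is at mid-height of the free edge
- slot (a point): centre of the slot's mouth, level with the flat dryer top, in a grey surround 60 x 170 mm. Long along this frame's y, z up: 132 x 26 mm, flared to 134 x 28 in the top 2 mm. The closed filter goes in underside first, either way round; a wall spring then holds it about 12 mm short and it takes 8 to 15 N down until the cap's ends rest on the dryer top, its origin 120 mm below this point
- dryer: dark dryer, 660 deep (x) x 690 wide (y) x 850 mm high; origin: centre of its underside, on the floor. Its flat top, 850 mm above the origin (100 mm above the robot's bench), carries everything; a control console up to 85 mm high runs along its far edge (local x above 0.19)
- detergent: white detergent jug with a handle and blue cap, 75 x 60 mm, 172 mm high, standing; leave alone. Origin: centre of its underside
- can: metal can, 66 mm across, 120 mm high, standing; leave alone. Origin: centre of its underside
- cup: small dosing cup, 60 mm across, 55 mm high, open side up; leave alone. Origin: centre of its underside
- brush: wooden lint brush, 180 mm long along its x, 26 mm high, lying bristles down; leave alone. Origin: middle of its underside

How it is judged:
By the outcome, as a careful person would: the job done as asked, in the order asked, and still so for the second after the job is handed in, with the robot touching nothing.
It also fails if it takes over 64 s, if anything falls off the work surface, if the arm or the gripper's body presses on something with over 40 N, if the wrist force passes 120 N, or if a joint passes its speed limit or range.

ROBOT

A 6-joint arm with a two-finger parallel gripper is mounted at the origin on the work surface. World frame = base frame: x ahead of the robot, y to its left, z up, the work surface at z = 0. Lengths are in m, angles in rad, forces in N, time in s.
With the tool pointing down it reaches from about 0.35 to 0.975 m from the base axis. Payload 4.9 kg.
Tool frame: the origin (TCP) lies at the very end of the fingers, on their centre line; the grasp point (between the pads) lies 19 mm behind it; z points along the fingers, y is the line along which they close (so a half turn about z gives the same grasp; the last joint's range is limited). The gripper opens to 85 mm and grips with 20 to 120 N. Pads are 22 mm wide; open, the fingers measure 114 mm over their backs; the gripper's body (76 mm by 85 mm) begins 54 mm behind the grasp point. The pads swing forward as they close: fully open they stand 13 mm farther back than shut.
Start: joints at [1.157, 0.053, 1.613, -0, 1.476, -0.119], TCP at [0.182, 0.598, 0.231] pointing down, gripper open.
Joint ranges: [-3.01, 3.01], [-1.01, 2.22], [0.06, 2.58], [-1.02, 4.17], [0.09, 2.62], [-3.14, 3.14]. Speed limits (rad/s): [2.57, 2.57, 3.14, 3.14, 3.14, 3.14].

INTERFACE

Orientations are given as a unit quaternion [w, x, y, z].
In Python, from plant import manip gives the robot as it stands.
- The arm moves only by the shell command python3 -m pendant 'ROWS'. ROWS is JSON, a list of rows, each a list of 3 entries, a list of its own where there are three numbers: the opening, from 0 (shut) to 1 (fully open), then the shift along the tool's x, y, z in units of 12 cm (1.0 is 12 cm), then the turn about the tool's z in units of pi rad (1.0 is pi rad). In form: [[gripper, [dx, dy, dz], roll], ...]. A call has 1 to 10 rows; each row is the pose to reach, as a shift and turn from the pose commanded when the call began, along the tool's axes at that moment, turning the shorter way round; what a row does not reach only later rows make up. A row lasts 1/10 s, in which the tool goes at most 50 mm and 8.59 degrees, less where a joint would pass 70% of its speed; a pose out of reach is approached as far as the arm can. A call with a number of a shift or a turn outside -1 to 1 is refused whole. A call with a gripper value outside its range is refused whole. The fingers move at their own pace and stop on an object; the grip force is fixed at half the most. Time passes only in rows, so rows that repeat a pose let the fingers close. It gives the time, the measured TCP pose, the force, the opening and the grip force at its end, in the units of the state.
- manip.state(): the state, without advancing time (a new reading comes with each control period).
- manip.grab_frame(name): name is "side" or "top"; returns a dict with "img" (480x640x3 uint8, red, green, blue), "fx", "fy", "cx", "cy" (pixels), "eye" and "rotation" of the camera in the world. Camera axes: x right, y down, z forward; pixel columns grow to the right and rows downward; lengths in m; the calibration is good to about 2 mm. A picture is of the moment at which its call begins. There is no depth.
- manip.job_done(): hands the job in; it is judged then, once.
The state is a dict: "time": time; "joint_pos": joint angles; "joint_vel": joint speeds; "joint_efforts": joint torques, N m; "tool_pos": TCP position; "tool_rot": TCP orientation; "contact_force": force on the tool from outside, world axes, zero at the start; "ft_torque": the same for the moment, N m; "gripper_width": opening from 0.0 (shut) to 1.0 (fully open); "grasp_force": force on a finger pad.
Only numpy, scipy, OpenCV 4.12 (cv2) and the standard library are available. Lean on these libraries where they do the work, as an engineer would, in place of code of your own. Each camera call takes 0.05 s, during which the arm holds its last target. There are 200 camera calls.

## Working session

There is one attempt and no reset: what is moved stays moved. The work goes in short steps, Python scripts to look and compute and a shell command to move; the robot and the scene stay as the last step left them, time stands still between calls to the robot, and variables do not carry over. Pictures are saved under pics/ and viewed, at most 10 in all, crops included, and the job is handed in when it is done.

```bash
mkdir -p pics; ls; cat > h.py <<'E'
import numpy as np, cv2, pickle
from plant import manip
def snap(n,f):
    d=manip.grab_frame(n); cv2.imwrite(f'pics/{f}.png',d['img'][:,:,::-1]); pickle.dump(d,open(f'pics/{f}.pkl','wb')); return d
def load(f): return pickle.load(open(f'pics/{f}.pkl','rb'))
def ray(d,u,v):
    r=np.array(d['rotation']);
    if r.shape!=(3,3):
        from scipy.spatial.transform import Rotation as R; r=R.from_quat([*r[1:],r[0]]).as_matrix()
    v=r@np.array([(u-d['cx'])/d['fx'],(v-d['cy'])/d['fy'],1.]); return np.array(d['eye']),v
def onz(d,u,v,z):
    e,r=ray(d,u,v); return e+r*(z-e[2])/r[2]
def tri(d1,p1,d2,p2):
    e1,r1=ray(d1,*p1);e2,r2=ray(d2,*p2)
    s=np.linalg.lstsq(np.c_[r1,-r2],e2-e1,rcond=None)[0]
    a=e1+s[0]*r1;b=e2+s[1]*r2
    return (a+b)/2,np.linalg.norm(a-b)
E
python3 - <<'E'
from h import *
for n in('top','side'):
    d=snap(n,n+'0'); print(n,d['fx'],d['fy'],d['cx'],d['cy'],d['eye'],np.array(d['rotation']).tolist())
s=manip.state(); print(s)
E
```

```text
pics
top 530.0205340402845 530.0205340402845 312.32321828165385 242.88704762402836 [ 0.35610922 -0.03755961  1.05759609] [0.06197751306084967, -0.6977190491372096, 0.7111193066828947, -0.06046691664620641]
side 586.7838894529114 586.7838894529114 319.23382127098677 239.24005024051684 [ 0.00297913 -1.14282152  1.02159385] [-0.37042975689881197, 0.8936165268833778, -0.2347856679943484, 0.09543054117641683]
{'time': 0.1, 'joint_pos': array([ 1.15699430e+00,  5.32991328e-02,  1.61416425e+00,  2.04501604e-05,
        1.47601468e+00, -1.19002283e-01]), 'joint_vel': array([ 0.00032829, -0.00066433, -0.00387111,  0.00140888, -0.00156725,
        0.00179172]), 'joint_efforts': array([ 1.19312817e-04, -3.94904459e+01, -3.71364033e+01, -1.40219772e-04,
        3.86129570e-03, -7.24497198e-06]), 'tool_pos': array([0.18135725, 0.59751336, 0.23017631]), 'tool_rot': array([-2.57998041e-04,  1.46867598e-01,  9.89155711e-01, -9.06771649e-04]), 'contact_force': array([ 0.46268468,  0.41085509, -1.05683829]), 'ft_torque': array([-0.00354101,  0.01897162, -0.0251738 ]), 'grasp_force': 0.0, 'gripper_width': 0.9994587530542036}
```

View pics/top0.png

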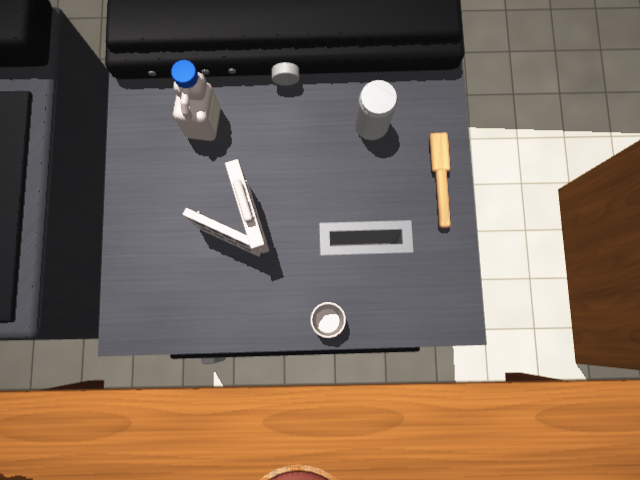

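View pics/side0.png

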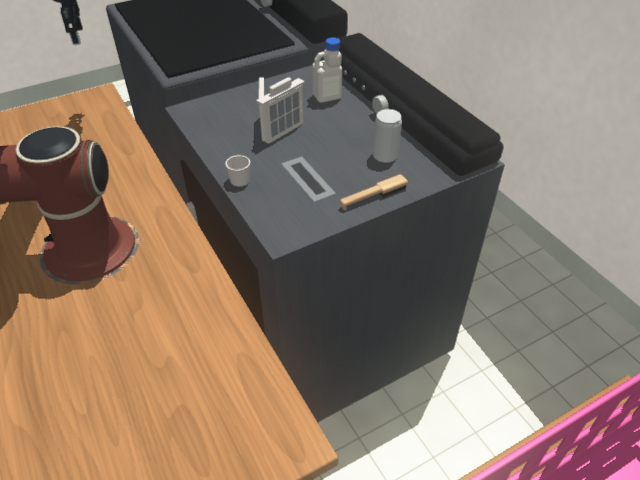

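The top view shows the filter at about (230-265, 160-255) with half B running to (187, 211), and the slot at (330-403, 230-246). In the side view the filter is at (260-303, 78-140) and the slot at (283-334, 158-199). I'll enlarge both.

```bash
python3 - <<'E'
from h import *
a=cv2.imread('pics/top0.png')[150:270,170:290]; b=cv2.imread('pics/side0.png')[70:150,240:320]
c=cv2.imread('pics/top0.png')[210:265,310:420]; e=cv2.imread('pics/side0.png')[145:210,270:350]
A=cv2.resize(a,(480,480),interpolation=2);B=cv2.resize(b,(320,320),interpolation=2)
im=np.zeros((600,800,3),np.uint8); im[:480,:480]=A; im[:320,480:]=B
E=cv2.resize(e,(320,260),interpolation=2); im[330:590,480:]=E
cv2.imwrite('pics/c1.png',im)
E
```

```text
(no output)
```

View pics/c1.png

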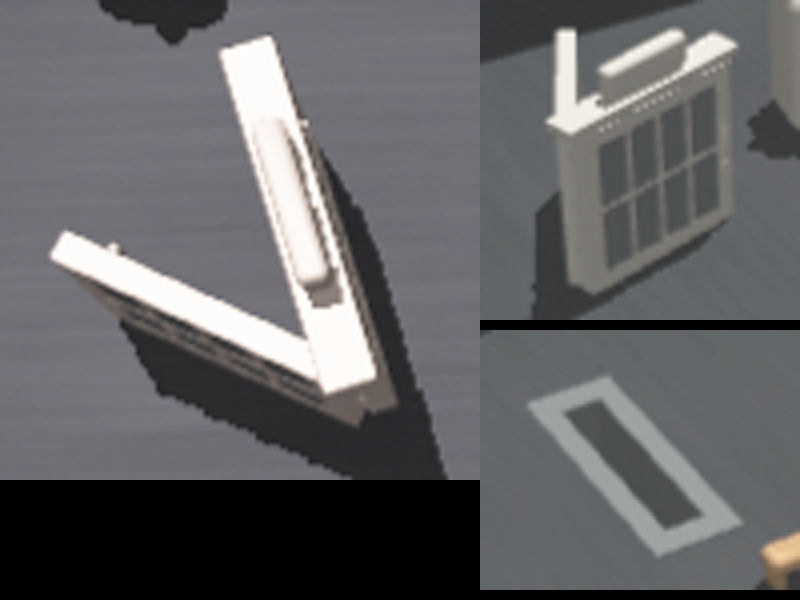

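```bash
python3 - <<'E'
from h import *
t=load('top0');s=load('side0')
T=lambda u,v:(170+u/4-.4,150+v/4-.4); S=lambda u,v:(240+(u-480)/4-.4,70+v/4-.4)
np.set_printoptions(precision=4,suppress=True)
# free end cap corners TL(220,50) TR(272,36); hinge end BL(326,396) BR(376,377)
for nm,a,b in [('freeR',(272,36),(737,45)),('hingeR',(376,377),(569,132)),('hingeL',(326,396),(548,122)),('Bouter',(50,258),(557,29)),('Binner',(66,230),(577,30))]:
    print(nm,*tri(t,T(*a),s,S(*b)))
C=np.array([onz(t,*T(*p),.228)[:2] for p in[(220,50),(272,36),(376,377),(326,396)]])
print(C,'len',np.linalg.norm(C[0]-C[3]),np.linalg.norm(C[1]-C[2]),'w',np.linalg.norm(C[0]-C[1]),np.linalg.norm(C[3]-C[2]))
o=C.mean(0);x=(C[0]+C[1]-C[2]-C[3]);print('filter ctr',o,'yaw',np.arctan2(x[1],x[0]))
x/=np.linalg.norm(x);y=np.array([-x[1],x[0]]);
Bc=[onz(t,*T(*p),.218)[:2] for p in[(66,230),(50,258)]];print('B',Bc)
h=o-.061*x; v=np.mean(Bc,0)-h;print('flap: x,y',v@x,v@y,np.hypot(*v))
# slot outer in top by colour
def S2(u,v):return(270+(u-480)/4-.4,145+(v-330)/4-.4)
P=np.array([onz(s,*S2(*p),.1)[:2] for p in[(528,403),(612,376),(742,522),(658,556)]]);print('slot side',P,P.mean(0))
im=t['img'].astype(int);g=im.sum(2)/3
sub=g[212:265,310:422]; m=((sub>110)).astype(np.uint8)
c=max(cv2.findContours(m,0,2)[0],key=cv2.contourArea); r=cv2.minAreaRect(c);bp=cv2.boxPoints(r)+[310,212]
P=np.array([onz(t,*p,.1)[:2] for p in bp]);print('slot top',P,P.mean(0),r)
h=(g[226:252,326:408]<70).astype(np.uint8)
c=max(cv2.findContours(h,0,2)[0],key=cv2.contourArea); r=cv2.minAreaRect(c);bp=cv2.boxPoints(r)+[326,226]
P=np.array([onz(t,*p,.1)[:2] for p in bp]);print('hole',P,P.mean(0),r)
p=lambda u,v:onz(t,u,v,.1);print('can top, det',onz(t,377,97,.22),onz(t,185,72,.272),onz(t,200,100,.2),'cup',onz(t,328,320,.15),'brush',onz(t,440,180,.12))
E
```

```text
freeR [0.6436 0.0828 0.2266] 0.0010513618492535028
hingeR [0.5014 0.0403 0.2278] 8.526734717986352e-05
hingeL [0.4952 0.0602 0.226 ] 0.0015440986280108487
Bouter [0.5548 0.1735 0.2183] 0.0002338293370182651
Binner [0.5666 0.1675 0.2172] 0.00025097405168442795
[[0.6382 0.1036]
 [0.6437 0.0824]
 [0.5014 0.0403]
 [0.4941 0.0602]] len 0.15047869715311146 0.14844514714768736 w 0.02192554700670519 0.02114708818164712
filter ctr [0.5693 0.0716] yaw 0.2904588915542188
B [array([0.5663, 0.1673]), array([0.5547, 0.1736])]
flap: x,y 0.08087621064872427 0.09719964437014202 0.1264465591251059
slot side [[ 0.5034 -0.0509]
 [ 0.5635 -0.0524]
 [ 0.5631 -0.2189]
 [ 0.504  -0.221 ]] [ 0.5335 -0.1358]
slot top [[ 0.582  -0.0339]
 [ 0.5783 -0.2246]
 [ 0.4813 -0.2196]
 [ 0.4849 -0.0321]] [ 0.5316 -0.1275] ((51.5, 26.0), (52.0, 103.0), 90.0)
hole [[ 0.5455 -0.0697]
 [ 0.5451 -0.1989]
 [ 0.5208 -0.1982]
 [ 0.5211 -0.0695]] [ 0.5331 -0.1341] ((39.007083892822266, 10.924881935119629), (13.048187255859375, 70.20691680908203), 89.04515838623047)
can top, det [ 0.7502 -0.1508  0.22  ] [0.7745 0.1609 0.272 ] [0.7603 0.152  0.2   ] cup [ 0.3819 -0.0612  0.15  ] brush [ 0.6328 -0.2732  0.12  ]
```

```bash
python3 - <<'E'
import cv2,numpy as np
a=cv2.imread('pics/top0.png')[212:266,310:424]
b=cv2.imread('pics/top0.png')[225:252,322:412]
im=np.zeros((600,800,3),np.uint8);im[:378,:798]=cv2.resize(a,(798,378),interpolation=0);im[380:380+216,:720]=cv2.resize(b,(720,216),interpolation=0)
cv2.imwrite('pics/c2.png',im)
E
```

```text
(no output)
```

View pics/c2.png

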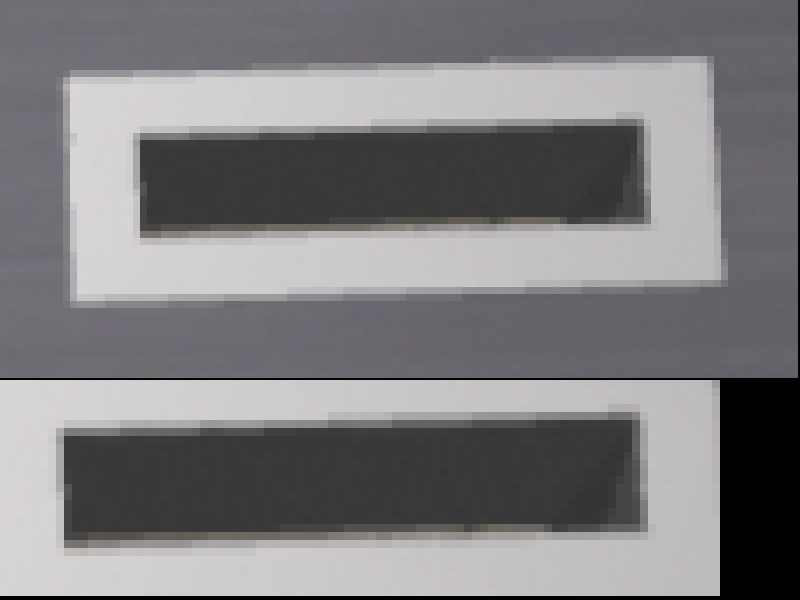

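The crop shows the surround's corners at (66,73), (711,60), (722,284) and (72,302). The hole's corners are at (136,135), (644,121), (650,226) and (142,236), at 7x scale.

```bash
cat >> h.py <<'E'
np.set_printoptions(precision=4,suppress=True)
FO=np.array([.5693,.0716]);FY=.2905
def fw(x,y):  # filter mm -> world xy
    c,s=np.cos(FY),np.sin(FY); return FO+np.array([c*x-s*y,s*x+c*y])/1000
def goal(x,y,z,ydeg):
    """units of shift/roll from the current pose to TCP xyz, tool-y at world angle ydeg"""
    from scipy.spatial.transform import Rotation as R
    s=manip.state();q=s['tool_rot'];M=R.from_quat([*q[1:],q[0]]).as_matrix()
    d=M.T@(np.array([x,y,z])-s['tool_pos'])/.12
    a=np.degrees(np.arctan2(M[1,1],M[0,1])); r=((a-ydeg+90)%180-90)/180
    print('t %.2f'%s['time'],'pos',s['tool_pos'],'yang %.2f'%a,'F',s['contact_force'],'w %.3f'%s['gripper_width'],'-> d',d,'roll %.4f'%r,'rows',np.linalg.norm(d)*.12/.05)
    return d
E
python3 - <<'E'
from h import *
t=load('top0')
for pts in([(66,73),(711,60),(722,284),(72,302)],[(136,135),(644,121),(650,226),(142,236)]):
    P=np.array([onz(t,310+u/7-.43,212+v/7-.43,.1)[:2] for u,v in pts]); d=P[0]+P[3]-P[1]-P[2]
    print(P.mean(0),np.degrees(np.arctan2(d[1],d[0])),np.linalg.norm(P[0]-P[1]),np.linalg.norm(P[1]-P[2]))
print(np.degrees(FY)+90)
goal(*fw(-25,130),.23,106.64)
E
```

```text
[ 0.5326 -0.1353] 90.2810331400759 0.17020144389990263 0.059821351830858856
[ 0.5325 -0.1353] 90.26609255634433 0.13370044246848925 0.0280455735268689
106.64442394855041
t 0.10 pos [0.1814 0.5975 0.2302] yang 73.11 F [ 0.4627  0.4109 -1.0568] w 0.999 -> d [-3.5946 -2.4663  0.0052] roll -0.1863 rows 10.462461536379104
```

```bash
python3 -m pendant '[[0,[-1,-0.69,0],0],[0,[-1,-0.69,0],0],[0,[-1,-0.69,0],0],[0,[-1,-0.69,0],0]]'; python3 -m pendant '[[0,[-1,-0.69,0],0],[0,[-1,-0.69,0],0],[0,[-1,-0.69,0],0],[0,[-1,-0.69,0],0]]';python3 -m pendant '[[0,[-0.9,-0.6,0],0],[0,[-0.9,-0.6,0],0],[0,[-0.9,-0.6,0],-0.186],[0,[-0.9,-0.6,0],-0.186],[0,[-0.9,-0.6,0],-0.186],[0,[-0.9,-0.6,0],-0.186],[0,[-0.9,-0.6,0],-0.186]]'; python3 -c "
from h import *
goal(*fw(-25,130),.165,106.64)"
```

```text
time: 0.5
tool_pos: [0.2749, 0.4805, 0.2307]
tool_rot: [0.0, 0.149, 0.989, -0.001]
contact_force: [-0.3, 0.6, 0.4]
gripper_width: 0.333
grasp_force: 0.0
time: 0.9
tool_pos: [0.3655, 0.3667, 0.2309]
tool_rot: [0.0, 0.15, 0.989, -0.001]
contact_force: [-0.1, 0.6, -0.4]
gripper_width: 0.001
grasp_force: 0.0
time: 1.6
tool_pos: [0.4451, 0.2702, 0.2308]
tool_rot: [-0.0, -0.144, 0.99, 0.0]
contact_force: [-0.0, 0.2, -0.8]
gripper_width: 0.001
grasp_force: 0.0
t 1.60 pos [0.4451 0.2702 0.2308] yang 106.61 F [-0.0329  0.1885 -0.8442] w 0.001 -> d [-0.3102 -0.7989  0.5481] roll -0.0001 rows 2.441382978841659
```

```bash
python3 -m pendant '[[0,[-0.31,-0.8,0],0],[0,[-0.31,-0.8,0],0],[0,[-0.31,-0.8,0],0],[0,[-0.31,-0.8,0.55],0],[0,[-0.31,-0.8,0.55],0],[0,[-0.31,-0.8,0.55],0]]'; python3 -m pendant '[[0,[-0.09,-0.2,0],0],[0,[-0.13,-0.25,0],0],[0,[-0.17,-0.3,0],0],[0,[-0.21,-0.35,0],0],[0,[-0.25,-0.4,0],0],[0,[-0.29,-0.45,0],0],[0,[-0.33,-0.5,0],0],[0,[-0.37,-0.55,0],0],[0,[-0.41,-0.6,0],0],[0,[-0.41,-0.6,0],0]]'
python3 - <<'E'
from h import *
snap('top','t1');snap('side','s1')
a=cv2.imread('pics/t1.png')[140:270,150:300]; b=cv2.imread('pics/s1.png')[60:150,220:320]
im=np.zeros((520,1200,3),np.uint8)
im=np.hstack([cv2.resize(a,(450,390),interpolation=2),cv2.resize(b,(350,315),interpolation=2)[:] if 0 else cv2.resize(cv2.copyMakeBorder(b,0,21,0,0,0),(350,390),interpolation=2)])
cv2.imwrite('pics/c3.png',im)
goal(*fw(50,26),.28,106.64)
E
```

```text
time: 2.2
tool_pos: [0.5055, 0.1883, 0.1611]
tool_rot: [-0.004, -0.144, 0.99, -0.0]
contact_force: [-0.5, -0.3, -0.1]
gripper_width: -0.002
grasp_force: 0.0
time: 3.2
tool_pos: [0.577, 0.1325, 0.1652]
tool_rot: [0.0, -0.144, 0.99, -0.0]
contact_force: [-0.4, 0.7, -0.8]
gripper_width: 0.002
grasp_force: 0.0
t 3.30 pos [0.5764 0.1331 0.1651] yang 106.57 F [-0.6198 -0.5668 -0.1083] w -0.001 -> d [-0.2135 -0.2567 -0.9573] roll -0.0004 rows 2.4332697725040213
```

View pics/c3.png

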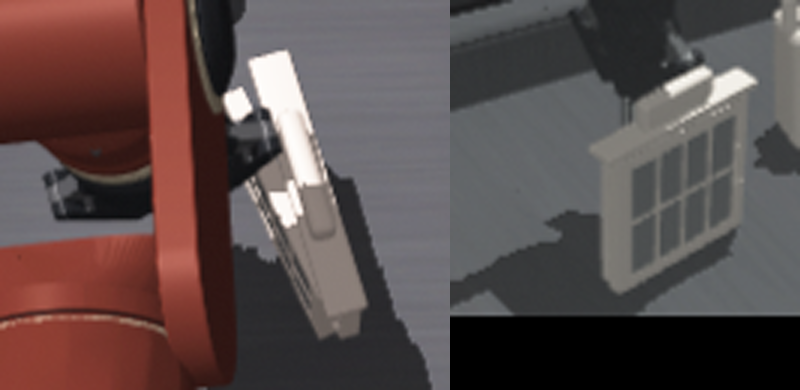

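The push slid the filter about 15 mm. It's upright, with the cap corners now at about (247,157) and (272,242) and the flap about 0.35 open. I'll back off, raise and remeasure.

```bash
python3 -m pendant '[[0,[0,0.1,0],0],[0,[0,0.15,-0.3],0],[1,[0.2,0.6,-0.95],0],[1,[0.3,1,-0.95],0],[1,[0.3,1,-0.95],0],[1,[0.3,1,-0.95],0],[1,[0.3,1,-0.95],0]]' | head -2
python3 - <<'E'
from h import *
snap('top','t2');snap('side','s2')
a=cv2.imread('pics/t2.png')[145:265,200:300]; b=cv2.imread('pics/s2.png')[60:150,240:320]
im=np.hstack([cv2.resize(a,(500,600),interpolation=2),cv2.copyMakeBorder(cv2.resize(b,(300,338),interpolation=2),0,262,0,0,0)])
cv2.imwrite('pics/c4.png',im)
E
```

```text
time: 4.0
tool_pos: [0.507, 0.2389, 0.2797]
```

View pics/c4.png

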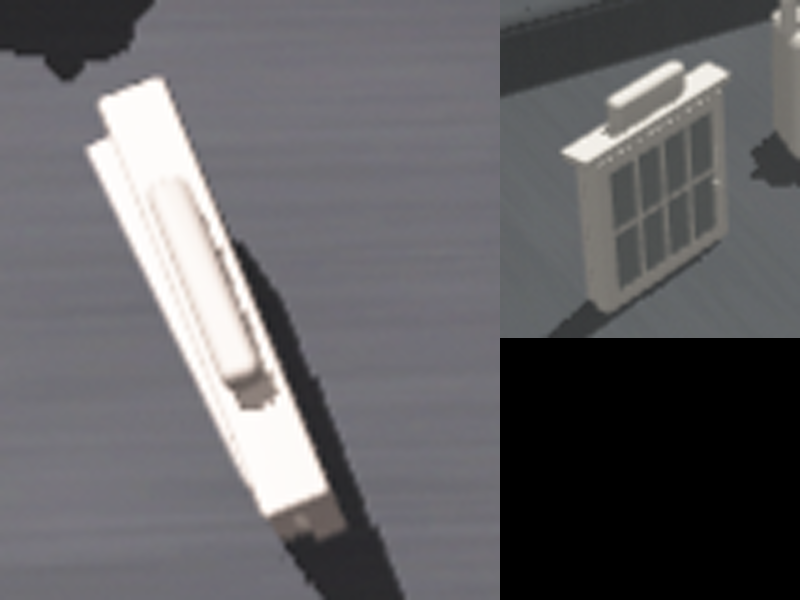

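The flap is now only about 0.1 rad ajar. The cap's corners in the 5x crop are (98,100), (162,77), (330,490) and (264,517).

```bash
python3 - <<'E'
from h import *
t=load('t2');s=load('s2')
T=lambda u,v:(200+u/5-.4,145+v/5-.4); S=lambda u,v:(240+(u-500)/3.75-.4,60+v/3.75-.4)
print(*tri(t,T(162,77),s,S(731,74)),*tri(t,T(330,490),s,S(584,162)))
C=np.array([onz(t,*T(*p),.228)[:2] for p in[(98,100),(162,77),(330,490),(264,517)]])
print(C,'len',np.linalg.norm(C[0]-C[3]),np.linalg.norm(C[1]-C[2]))
o=C.mean(0);x=(C[0]+C[1]-C[2]-C[3]);fy=np.arctan2(x[1],x[0]);print(o,fy)
open('h.py','a').write(f'\nFO=np.array([{o[0]:.4f},{o[1]:.4f}]);FY={fy:.4f}\n')
v=onz(t,*T(86,150),.218)[:2]-o; c,q=np.cos(fy),np.sin(fy);print('B corner',c*v[0]+q*v[1],-q*v[0]+c*v[1])
E
python3 -c "
from h import *
goal(*fw(54,16),.28,np.degrees(FY)+90)"
```

```text
[0.6409 0.0919 0.2274] 0.001553179375392098 [0.5019 0.0374 0.229 ] 0.002652883395915432
[[0.6341 0.1124]
 [0.6415 0.0916]
 [0.5033 0.0371]
 [0.495  0.0581]] len 0.14928583340710552 0.14852287210063086
[0.5685 0.0748] 0.3739161268157377
B corner 0.06404755648970997 0.021252746171496237
t 4.10 pos [0.5072 0.2376 0.278 ] yang 106.58 F [ 0.8603 -0.5792 -0.0276] w 0.991 -> d [-0.5397 -1.2752 -0.0169] roll -0.0269 rows 3.3234005127271384
```

```bash
python3 -m pendant '[[1,[-0.3,-0.7,0],0],[1,[-0.3,-0.7,0],-0.027],[1,[-0.3,-0.7,0],-0.027],[1,[-0.3,-0.7,0],-0.027]]' | head -2; python3 -c "
from h import *
goal(*fw(54,5),.28,np.degrees(FY)+90)"
```

```text
time: 4.5
tool_pos: [0.5662, 0.1661, 0.2776]
t 4.50 pos [0.5662 0.1661 0.2776] yang 111.23 F [ 1.17    0.9096 -0.4049] w 1.003 -> d [-0.1918 -0.673  -0.0214] roll -0.0011 rows 1.6803072704096882
```

```bash
python3 -m pendant '[[1,[-0.19,-0.67,0],0],[1,[-0.19,-0.67,0],0],[1,[-0.19,-0.67,0],0],[1,[-0.19,-0.67,0.3],0],[1,[-0.19,-0.67,0.55],0],[1,[-0.19,-0.67,0.78],0],[1,[-0.19,-0.67,0.78],0]]' ; python3 -c "
from h import *
goal(*fw(54,0),.183,np.degrees(FY)+90)"
```

```text
time: 5.2
tool_pos: [0.6126, 0.1021, 0.1797]
tool_rot: [-0.005, -0.186, 0.982, 0.001]
contact_force: [-0.5, 0.6, 0.1]
gripper_width: 0.996
grasp_force: 0.0
t 5.20 pos [0.6126 0.1021 0.1797] yang 111.48 F [-0.5214  0.6307  0.0516] w 0.996 -> d [-0.0243 -0.0772 -0.0281] roll 0.0003 rows 0.2055758844353459
```

```bash
python3 -m pendant '[[0.6,[0,-0.02,0],0],[0.5,[0,-0.04,0],0],[0.4,[0,-0.05,0],0],[0.35,[0,-0.05,0],0],[0.25,[0,-0.05,0],0],[0,[0,-0.05,0],0],[0,[0,-0.05,0],0],[0,[0,-0.05,0],0],[0,[0,-0.05,0],0],[0,[0,-0.05,0],0]]' ; python3 -c "
from h import *
goal(*fw(54,0),.183,np.degrees(FY)+90)
print(manip.state()['grasp_force'])"
```

```text
time: 6.2
tool_pos: [0.62, 0.0958, 0.1877]
tool_rot: [0.002, -0.186, 0.983, -0.0]
contact_force: [0.4, 1.2, 5.9]
gripper_width: 0.262
grasp_force: 58.3
t 6.20 pos [0.62   0.0958 0.1877] yang 111.46 F [0.3837 1.2197 5.8925] w 0.262 -> d [ 0.0139 -0.0061  0.0392] roll 0.0002 rows 0.10090908530356467
58.27488988637924
```

```bash
python3 -m pendant '[[0,[0,0,0],0],[0.4,[0,0,0],0],[0.6,[0,0,0],0],[0.6,[0,0,-0.3],0],[0.6,[0,0,-0.7],0],[0.6,[0,0,-0.95],0],[0.6,[0.2,0.6,-0.95],0],[0.6,[0.3,1,-0.95],0],[0.6,[0.3,1,-0.95],0],[0.6,[0.3,1,-0.95],0]]' ; python3 - <<'E'
from h import *
snap('top','t3');snap('side','s3')
a=cv2.imread('pics/t3.png')[145:265,200:300]; b=cv2.imread('pics/s3.png')[60:150,240:320]
im=np.hstack([cv2.resize(a,(500,600),interpolation=2),cv2.copyMakeBorder(cv2.resize(b,(300,338),interpolation=2),0,262,0,0,0)])
cv2.imwrite('pics/c5.png',im)
E
```

```text
time: 7.2
tool_pos: [0.5394, 0.1963, 0.2992]
tool_rot: [-0.001, -0.188, 0.982, 0.0]
contact_force: [-0.5, 0.0, 0.5]
gripper_width: 0.6
grasp_force: 0.0
```

View pics/c5.png

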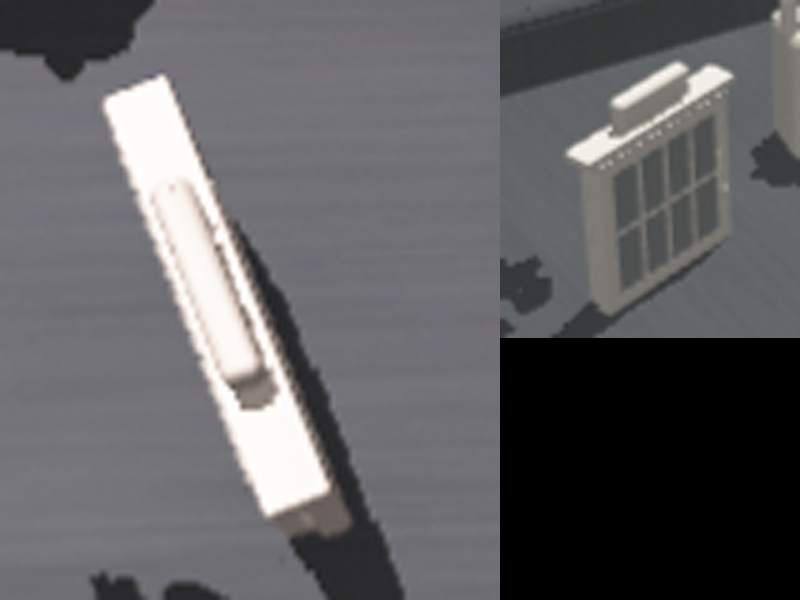

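The flap is hidden under the cap, so it's shut. The cap's corners are at (103,100), (164,75), (330,487) and (264,517).

```bash
python3 - <<'E'
from h import *
t=load('t3')
T=lambda u,v:(200+u/5-.4,145+v/5-.4)
C=np.array([onz(t,*T(*p),.228)[:2] for p in[(103,100),(164,75),(330,487),(264,517)]])
o=C.mean(0);x=(C[0]+C[1]-C[2]-C[3]);fy=np.arctan2(x[1],x[0]);print(o,fy)
g=[onz(t,*T(*p),.25)[:2] for p in[(172,177),(242,378)]];print('rib',np.mean(g,0),np.linalg.norm(g[0]-g[1]),np.arctan2(*(g[0]-g[1])[::-1]))
open('h.py','a').write(f'\nFO=np.array([{o[0]:.4f},{o[1]:.4f}]);FY={fy:.4f}\n')
E
python3 -c "
from h import *
goal(*fw(0,0),.275,np.degrees(FY)+90)"
```

```text
[0.5689 0.0742] 0.36717335714410687
rib [0.5681 0.0736] 0.06913204897626705 0.3281561288412098
t 7.30 pos [0.5411 0.1942 0.2991] yang 111.50 F [-0.1507  0.0733  0.168 ] w 0.600 -> d [ 0.1509 -1.0149  0.2014] roll 0.0026 rows 2.5094819422044523
```

```bash
python3 -m pendant '[[0.6,[0.15,-1,0],0.003],[0.6,[0.15,-1,0],0.003],[0.6,[0.15,-1,0],0.003],[0.6,[0.15,-1,0.1],0.003],[0.6,[0.15,-1,0.1],0.003],[0.6,[0.15,-1,0.1],0.003]]' ; python3 -c "
from h import *
goal(*fw(0,0),.231,np.degrees(FY)+90)"
```

```text
time: 7.9
tool_pos: [0.5682, 0.0761, 0.2865]
tool_rot: [-0.001, -0.181, 0.983, 0.0]
contact_force: [-0.6, -0.3, 0.3]
gripper_width: 0.603
grasp_force: 0.0
t 7.90 pos [0.5682 0.0761 0.2865] yang 110.91 F [-0.619  -0.3086  0.3187] w 0.603 -> d [-0.0007 -0.0176  0.4623] roll -0.0007 rows 1.1103167654052866
```

```bash
python3 -m pendant '[[0.6,[0,-0.015,0.25],0],[0.6,[0,-0.015,0.45],0],[0.5,[0,-0.015,0.45],0],[0.3,[0,-0.015,0.45],0],[0,[0,-0.015,0.45],0],[0,[0,-0.015,0.45],0],[0,[0,-0.015,0.45],0],[0,[0,-0.015,0.45],0]]' ; python3 -m pendant '[[0,[0,0,-0.05],0],[0,[0,0,-0.1],0],[0,[0,0,-0.2],0],[0,[0,0,-0.3],0],[0,[0,0,-0.3],0],[0,[0,0,-0.3],0],[0,[0,0,-0.3],0]]'; python3 -c "
from h import *
goal(.5325,-.1353,.27,0.28)"
```

```text
time: 8.7
tool_pos: [0.5704, 0.0745, 0.236]
tool_rot: [0.002, -0.182, 0.983, -0.0]
contact_force: [1.6, 0.6, 5.8]
gripper_width: 0.146
grasp_force: 61.3
time: 9.4
tool_pos: [0.569, 0.0742, 0.2692]
tool_rot: [-0.0, -0.181, 0.983, 0.0]
contact_force: [-0.9, 0.5, -3.6]
gripper_width: 0.142
grasp_force: 60.1
t 9.40 pos [0.569  0.0742 0.2692] yang 110.91 F [-0.877   0.5186 -3.5866] w 0.142 -> d [ 0.9069 -1.5224 -0.0065] roll -0.3854 rows 4.252834756825645
```

```bash
python3 -m pendant '[[0,[0.2,-0.2,-0.1],-0.04],[0,[0.4,-0.4,-0.1],-0.08],[0,[0.6,-0.6,-0.1],-0.12],[0,[0.8,-0.8,-0.1],-0.16],[0,[0.9,-0.9,-0.1],-0.2],[0,[0.9,-0.95,-0.1],-0.24],[0,[0.9,-1,-0.1],-0.28],[0,[0.9,-1,-0.1],-0.32],[0,[0.9,-1,-0.1],-0.36],[0,[0.9,-1,-0.1],-0.385]]' ; python3 -m pendant '[[0,[0,0,0],0],[0,[0,0,0],0]]'; python3 -c "
from h import *
goal(.5325,-.1353,.27,0.28);print(manip.state()['joint_pos'])"
```

```text
time: 10.4
tool_pos: [0.5208, -0.0017, 0.2772]
tool_rot: [-0.021, -0.663, 0.748, -0.02]
contact_force: [0.0, -1.0, -4.7]
gripper_width: 0.138
grasp_force: 60.1
time: 10.6
tool_pos: [0.5206, -0.0027, 0.2773]
tool_rot: [-0.021, -0.662, 0.749, -0.02]
contact_force: [-0.5, -0.1, -3.7]
gripper_width: 0.141
grasp_force: 60.1
t 10.60 pos [ 0.5206 -0.0027  0.2773] yang 172.93 F [-0.5337 -0.1285 -3.6756] w 0.141 -> d [ 1.0788 -0.2341  0.1241] roll -0.0408 rows 2.6661185912938588
[-0.1168 -0.2187  1.7931 -0.058   1.5659 -3.1347]
```

```bash
python3 -m pendant '[[0,[0,0,0],0.04],[0,[0,0,0],0.08],[0,[0,0,0],0.12],[0,[0,0,0],0.16],[0,[0,0,0],0.2],[0,[0,0,0],0.24],[0,[0,0,0],0.28],[0,[0,0,0],0.32],[0,[0,0,0],0.36],[0,[0,0,0],0.4]]'; python3 -m pendant '[[0,[0,0,0],0.04],[0,[0,0,0],0.08],[0,[0,0,0],0.12],[0,[0,0,0],0.16],[0,[0,0,0],0.2],[0,[0,0,0],0.24],[0,[0,0,0],0.28],[0,[0,0,0],0.32],[0,[0,0,0],0.36],[0,[0,0,0],0.4]]' ; python3 -c "
from h import *
goal(.5325,-.1353,.27,0.28);print(manip.state()['joint_pos'])"
```

```text
time: 11.6
tool_pos: [0.5208, -0.0041, 0.2778]
tool_rot: [-0.005, -0.091, 0.995, -0.029]
contact_force: [-0.2, 0.5, -4.1]
gripper_width: 0.144
grasp_force: 60.1
time: 12.6
tool_pos: [0.5208, -0.0041, 0.2778]
tool_rot: [0.013, 0.511, 0.859, -0.026]
contact_force: [-1.2, 0.1, -4.1]
gripper_width: 0.146
grasp_force: 60.1
t 12.60 pos [ 0.5208 -0.0041  0.2778] yang 28.43 F [-1.1649  0.0837 -4.1261] w 0.146 -> d [-1.0029 -0.4328  0.1275] roll 0.1564 rows 2.63926489978819
[-0.1194 -0.2189  1.7925 -0.058   1.5659 -0.6162]
```

The last joint hit its limit on the first turn, and that left the tool tilted about 3.3° about world x. I've turned the other way. At the final yaw that tilt lies about the pad axis, so I'll set the filter down upright, release it and regrip.

```bash
python3 -m pendant '[[0,[0,0,0],0.04],[0,[0,0,0],0.08],[0,[0,0,0],0.12],[0,[0,0,0],0.156],[0,[0,0,0],0.156],[0,[0,0,0],0.156]]'; python3 - <<'E'
from h import *
goal(.525,.045,.245,0.28);print(manip.state()['tool_rot'])
E
```

```text
time: 13.2
tool_pos: [0.5209, -0.0037, 0.2779]
tool_rot: [0.019, 0.701, 0.712, -0.022]
contact_force: [-0.6, -0.3, -3.5]
gripper_width: 0.146
grasp_force: 60.1
t 13.20 pos [ 0.5209 -0.0037  0.2779] yang 0.86 F [-0.5597 -0.2557 -3.4711] w 0.146 -> d [0.4202 0.0422 0.2497] roll 0.0032 rows 1.1775030139776366
[ 0.0186  0.7014  0.7122 -0.0222]
```

```bash
python3 -m pendant '[[0,[0.2,0.02,0],0.003],[0,[0.42,0.04,0],0.003],[0,[0.42,0.04,0.1],0.003],[0,[0.42,0.04,0.2],0.003],[0,[0.42,0.04,0.25],0.003],[0,[0.42,0.04,0.25],0.003]]'; python3 -m pendant '[[0,[0,0,0.03],0],[0,[0,0,0.05],0],[0,[0,0,0.05],0],[0,[0,0,0.05],0]]'
```

```text
time: 13.8
tool_pos: [0.5239, 0.0449, 0.243]
tool_rot: [0.018, 0.705, 0.708, -0.023]
contact_force: [-0.7, 1.2, -2.7]
gripper_width: 0.141
grasp_force: 60.1
time: 14.2
tool_pos: [0.525, 0.0452, 0.2395]
tool_rot: [0.019, 0.705, 0.708, -0.022]
contact_force: [1.0, -0.6, -3.7]
gripper_width: 0.146
grasp_force: 60.2
```

```bash
python3 -m pendant '[[0,[0,0,0.02],0],[0,[0,0,0.03],0],[0,[0,0,0.03],0]]'; python3 - <<'E'
from h import *
snap('top','t4');d=snap('side','s4')
a=cv2.imread('pics/s4.png')[60:200,210:350]
cv2.imwrite('pics/c6.png',cv2.resize(a,(600,600),interpolation=2))
E
```

```text
time: 14.5
tool_pos: [0.5261, 0.0445, 0.2387]
tool_rot: [0.021, 0.705, 0.708, -0.021]
contact_force: [-1.0, -2.2, 6.4]
gripper_width: 0.145
grasp_force: 61.3
```

View pics/c6.png

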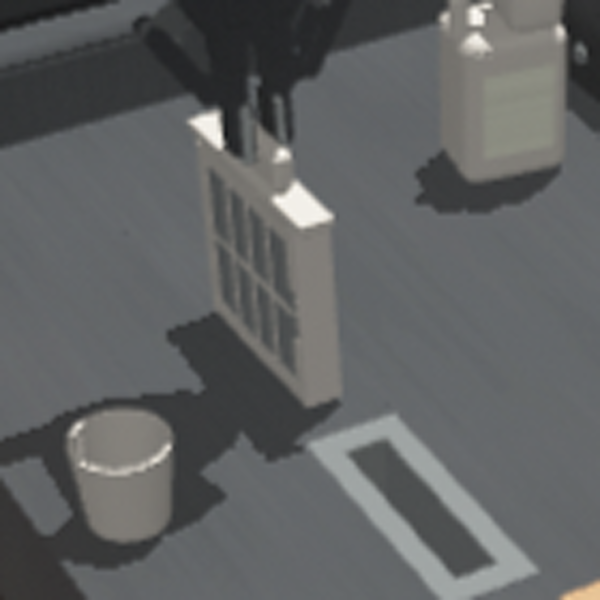

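```bash
python3 -m pendant '[[0.3,[0,0,0],0],[0.4,[0,0,0],0],[0.4,[0,0,0],0],[0.4,[0,0,0],0],[0.4,[0,0,0],0]]';  python3 - <<'E'
from h import *
snap('top','t5');snap('side','s5')
a=cv2.imread('pics/t5.png')[170:265,240:310];b=cv2.imread('pics/s5.png')[80:160,245:300]
cv2.imwrite('pics/c7.png',np.hstack([cv2.resize(a,(420,570),interpolation=2),cv2.resize(b,(380,570),interpolation=2)]))
E
```

```text
time: 15.1
tool_pos: [0.5248, 0.0452, 0.2353]
tool_rot: [0.019, 0.705, 0.708, -0.022]
contact_force: [0.6, 0.2, -0.6]
gripper_width: 0.404
grasp_force: 0.0
```

View pics/c7.png

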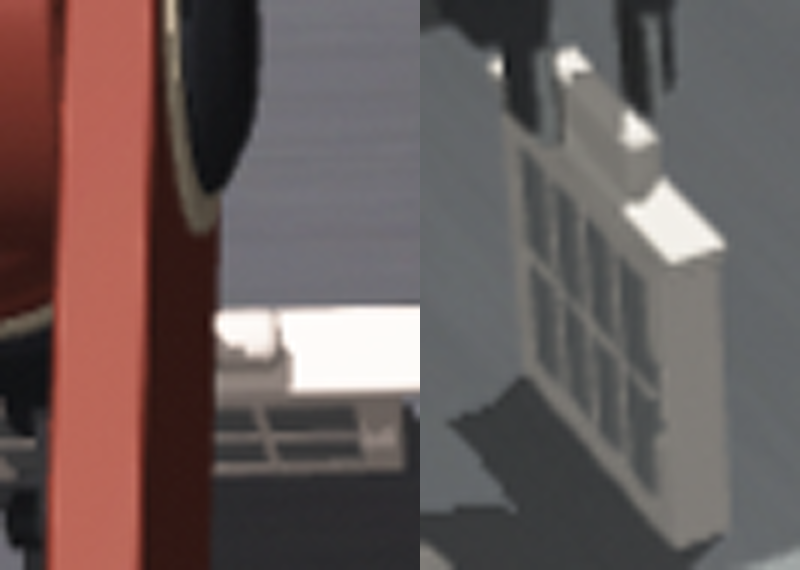

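The filter stands upright, and the pads straddle the rib with a gap on each side. I'll regrip and lift.

```bash
python3 -m pendant '[[0.25,[0,0,0],0],[0,[0,0,0],0],[0,[0,0,0],0],[0,[0,0,0],0],[0,[0,0,0],0],[0,[0,0,-0.1],0],[0,[0,0,-0.25],0],[0,[0,0,-0.25],0],[0,[0,0,-0.25],0]]';  python3 - <<'E'
from h import *
goal(.5325,-.03,.265,0.28)
goal(.5325,-.1353,.265,0.28)
E
```

```text
time: 16.1
tool_pos: [0.5249, 0.0467, 0.2654]
tool_rot: [0.019, 0.705, 0.708, -0.022]
contact_force: [0.2, 0.2, -3.9]
gripper_width: 0.146
grasp_force: 60.9
t 16.10 pos [0.5249 0.0467 0.2654] yang 0.26 F [ 0.243   0.1965 -3.8599] w 0.146 -> d [-0.6384  0.0604  0.0401] roll -0.0001 rows 1.5421370971505743
t 16.10 pos [0.5249 0.0467 0.2654] yang 0.26 F [ 0.243   0.1965 -3.8599] w 0.146 -> d [-1.5145  0.0565  0.0909] roll -0.0001 rows 3.6437928148643275
```

```bash
python3 -m pendant '[[0,[-0.3,0.02,0.02],0],[0,[-0.6,0.04,0.04],0],[0,[-0.8,0.05,0.05],0],[0,[-0.8,0.05,0.05],0]]' | head -2; python3 -m pendant '[[0,[-0.3,0.01,0.02],0],[0,[-0.6,0.01,0.04],0],[0,[-0.71,0.01,0.045],0],[0,[-0.71,0.01,0.045],0],[0,[-0.71,0.01,0.045],0],[0,[-0.71,0.01,0.045],0]]'
python3 - <<'E'
from h import *
goal(.5325,-.1353,.265,0.28)
snap('top','t6');snap('side','s6')
a=cv2.imread('pics/t6.png')[190:280,300:430];b=cv2.imread('pics/s6.png')[80:220,260:360]
cv2.imwrite('pics/c8.png',np.hstack([cv2.copyMakeBorder(cv2.resize(a,(390,270),interpolation=2),0,300,0,0,0),cv2.resize(b,(407,570),interpolation=2)]))
E
```

```text
time: 16.5
tool_pos: [0.5306, -0.0519, 0.2633]
time: 17.1
tool_pos: [0.5329, -0.1334, 0.2641]
tool_rot: [0.018, 0.705, 0.709, -0.022]
contact_force: [0.3, 0.2, -3.2]
gripper_width: 0.145
grasp_force: 60.9
t 17.10 pos [ 0.5329 -0.1334  0.2641] yang 0.34 F [ 0.2969  0.2041 -3.2471] w 0.145 -> d [-0.0158 -0.0035 -0.0069] roll 0.0003 rows 0.042265924102053376
```

View pics/c8.png

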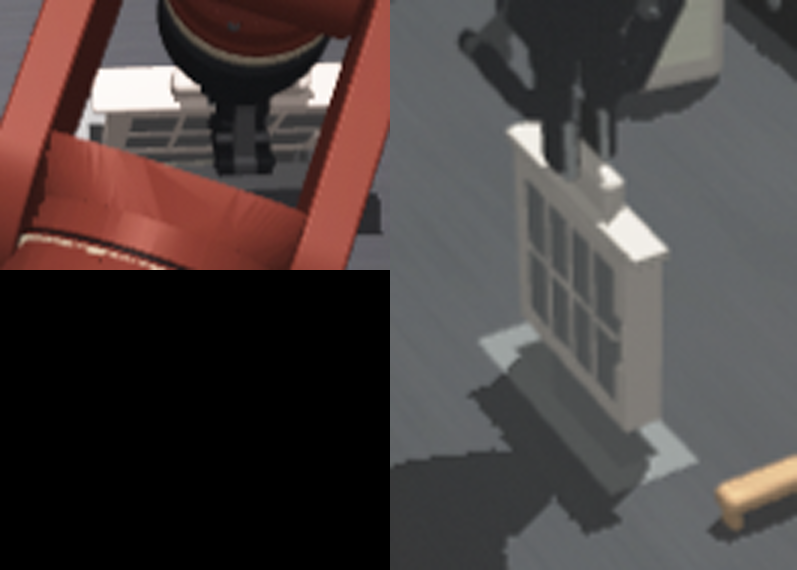

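The side crop shows the filter hanging upright over the slot, with the cap's near end at (632,263) and (668,249) and the bottom corners at (625,430) and (661,415). The top crop shows the cap's left end at (96,72) and (90,112).

```bash
python3 - <<'E'
from h import *
t=load('t6');s=load('s6');s0=load('side0')
S=lambda u,v:(260+(u-390)/4.07-.4,80+v/4.07-.4);T=lambda u,v:(300+u/3-.4,190+v/3-.4)
zc=.2641-.1353+.128; zb=zc-.128
print('cap -y end',onz(s,*S(632,263),zc),onz(s,*S(668,249),zc))
print('bottom -y',onz(s,*S(625,430),zb),onz(s,*S(661,415),zb))
print('cap +y end side',onz(s,*S(508,128),zc),onz(s,*S(545,122),zc))
print('cap +y end top',onz(t,*T(96,72),zc),onz(t,*T(90,112),zc))
# surround outer visible corners in the same picture
print('surround',onz(s,*S(477,342),.1),onz(s,*S(535,322),.1),onz(s,*S(697,460),.1),onz(s,*S(660,420),.1))
# compare with TCP-consistent earlier view s5 (TCP .5248,.0452), top edge
E
```

```text
cap -y end [ 0.5199 -0.2179  0.2568] [ 0.5432 -0.2164  0.2568]
bottom -y [ 0.5225 -0.204   0.1288] [ 0.5476 -0.2025  0.1288]
cap +y end side [ 0.5221 -0.0674  0.2568] [ 0.5437 -0.0724  0.2568]
cap +y end top [ 0.5418 -0.0679  0.2568] [ 0.5208 -0.0643  0.2568]
surround [ 0.5006 -0.053   0.1   ] [ 0.5417 -0.0528  0.1   ] [ 0.5629 -0.2189  0.1   ] [ 0.5623 -0.1759  0.1   ]
```

```bash
cat >> h.py <<'E'
def proj(d,P):
    from scipy.spatial.transform import Rotation as R
    r=np.array(d['rotation']);r=R.from_quat([*r[1:],r[0]]).as_matrix()
    c=r.T@(np.array(P)-d['eye']); return np.array([d['cx']+d['fx']*c[0]/c[2],d['cy']+d['fy']*c[1]/c[2]])
def vedge(d,rows,c0,w=6):
    g=cv2.cvtColor(d['img'],cv2.COLOR_RGB2GRAY).astype(float);out=[]
    for r in rows:
        q=np.abs(np.diff(g[r,c0-w:c0+w+1]));q[q<q.max()*.5]=0
        out.append((r,c0-w+.5+(q*np.arange(len(q))).sum()/q.sum()))
    return np.array(out)
E
python3 - <<'E'
from h import *
for f,c,rows in (('s6',326,range(148,180,3)),('s5',294,range(118,152,3))):
    s=load(f); e=vedge(s,rows,c); k=np.polyfit(e[:,0],e[:,1],1); print(f,k,'resid',np.abs(np.polyval(k,e[:,0])-e[:,1]).max())
    b=np.array([.5476,-.2025]) if f=='s6' else np.array([.537,-.027])
    z0=.1288 if f=='s6' else .1
    for tilt in(-.03,0,.03):
        p=proj(s,[*b,z0]);q=proj(s,[b[0],b[1]+tilt*.12,z0+.12]);print(tilt,'slope',(q[0]-p[0])/(q[1]-p[1]),p)
E
```

```text
s6 [ -0.0145 328.7576] resid 0.1952153110048016
-0.03 slope -0.02625326337386881 [326.2042 181.5718]
0 slope -0.006460810489341843 [326.2042 181.5718]
0.03 slope 0.012501040219910301 [326.2042 181.5718]
s5 [  0.0281 284.9754] resid 0.29660941054135037
-0.03 slope 0.03285691151380582 [288.995  153.9978]
0 slope 0.0492068857753758 [288.995  153.9978]
0.03 slope 0.06493210544649258 [288.995  153.9978]
```

```bash
python3 - <<'E'
from h import *
from scipy.optimize import least_squares
s=load('s6');g=cv2.cvtColor(s['img'],cv2.COLOR_RGB2GRAY).astype(int)
print('cols 318..324 rows 176..189');print(g[176:190,316:328])
print('cap end rows 136..150, cols 316..330');print(g[136:150,314:332])
E
```

```text
cols 318..324 rows 176..189
[[116 118 124 124 124 124 124 125 125 122 114 104]
 [114 118 124 124 124 124 124 124 124 123 114 104]
 [116 119 124 124 124 124 124 124 124 123 115 103]
 [116 118 124 124 124 124 124 124 124 122 113 102]
 [116 118 124 124 124 125 124 124 124 122 114 102]
 [116 118 124 125 124 124 125 124 124 122 114 101]
 [116 118 124 124 124 124 124 125 125 126 119 102]
 [111 118 124 124 123 124 126 131 138 143 140 109]
 [ 99 116 124 123 121 127 140 153 163 163 158 134]
 [ 85 105 117 110 106 132 163 162 162 163 163 157]
 [ 78  81  91  79  84 112 155 163 163 163 162 163]
 [ 78  78  78  77  78  89 120 154 163 163 162 162]
 [ 78  77  77  78  78  80  90 121 156 163 162 162]
 [ 77  78  77  77  77  78  79  92 129 157 163 163]]
cap end rows 136..150, cols 316..330
[[238 238 238 238 238 239 239 239 235 203 120 103 104 102 102 102 102 103]
 [233 238 238 238 238 239 238 238 238 232 183 121 103 104 102 103 103 102]
 [196 235 239 238 238 238 238 238 239 238 232 183 120 102 103 103 102 103]
 [137 199 235 239 238 238 238 238 238 238 239 232 184 122 102 102 102 103]
 [117 138 201 235 239 238 238 238 238 238 239 239 231 178 115 101 102 103]
 [114 118 139 201 234 239 238 238 238 238 236 233 227 201 135 102 102 103]
 [115 115 119 130 186 237 238 236 232 227 212 186 155 125 113 102 102 103]
 [116 116 114 120 143 204 229 215 188 157 129 126 123 118 111 103 102 103]
 [115 116 115 116 121 132 153 128 125 124 123 126 118 101 103 102 103 102]
 [105 116 117 120 121 119 124 121 124 121 118 125 119 103 102 102 103 102]
 [ 90 115 116 120 123 123 122 118 125 124 124 125 119 103 103 103 103 102]
 [ 87 110 117 120 124 125 125 124 124 124 124 124 118 102 103 103 102 102]
 [ 87 110 117 119 123 124 124 124 124 124 124 124 119 101 102 102 102 103]
 [ 87 110 116 120 124 124 124 124 124 124 125 124 118 100 101 101 103 102]]
```

```bash
python3 - <<'E'
from h import *
from scipy.optimize import least_squares
s=load('s6');t=load('t6')
T=lambda u,v:(300+u/3-.4,190+v/3-.4)
print(onz(s,317.5,186,.1288),onz(s,326.2,182.9,.1288))
obs=[(s,(317.5,186),(-12,-65,0)),(s,(326.2,182.9),(12,-65,0)),(s,(319.1,144),(-11.5,-75,128)),(s,(327.8,140.8),(11.5,-75,128)),(t,T(96,72),(11.5,75,128)),(t,T(90,112),(-11.5,75,128))]
def f(p):
    c,q=np.cos(p[3]),np.sin(p[3]);r=[]
    for d,o,(a,b,z) in obs:
        P=[p[0]+(c*a-q*b)/1e3,p[1]+(q*a+c*b)/1e3+p[4]*z/1e3,p[2]+z/1e3]; r+=list(proj(d,P)-o)
    return r+[(p[2]-.1288)*500, (p[3]-.005)*50, p[4]*30]
k=least_squares(f,[.5325,-.14,.1288,0,0]);print(k.x,np.round(k.fun,2))
E
```

```text
[ 0.5215 -0.2066  0.1288] [ 0.5451 -0.2068  0.1288]
[ 0.532  -0.1418  0.1286  0.0057  0.0052] [-0.37  0.28 -0.29  0.15 -0.02 -0.25  0.3  -0.12 -1.19 -0.72  1.27  0.49
 -0.09  0.04  0.16]
```

```bash
python3 -m pendant '[[0,[0.053,0.006,0],0],[0,[0.053,0.006,0],0],[0,[0.06,0.006,0.12],0],[0,[0.065,0.006,0.2],0],[0,[0.065,0.006,0.2],0],[0,[0.065,0.006,0.2],0]]'; python3 -m pendant '[[0,[0.002,0,0.03],0],[0,[0.003,0,0.05],0],[0,[0.005,0,0.08],0],[0,[0.005,0,0.08],0]]'
```

```text
time: 17.8
tool_pos: [0.5331, -0.1282, 0.239]
tool_rot: [0.018, 0.705, 0.708, -0.022]
contact_force: [0.0, 0.2, -3.4]
gripper_width: 0.14
grasp_force: 60.9
time: 18.2
tool_pos: [0.5349, -0.1291, 0.2353]
tool_rot: [0.021, 0.705, 0.708, -0.021]
contact_force: [-3.6, -0.7, 9.7]
gripper_width: 0.143
grasp_force: 62.7
```

```bash
python3 - <<'E'
from h import *
s=manip.state();print(s['contact_force'],s['ft_torque'])
d=snap('side','s7');snap('top','t7');g=cv2.cvtColor(d['img'],cv2.COLOR_RGB2GRAY).astype(int)
print(g[188:206,312:336])
E
```

```text
[-3.6017 -0.6805  9.6567] [0.1979 0.8192 0.0213]
[[ 99 114 115 116 116 121 124 124 124 125 124 124 125 133 156 163 163 163
  158 135 109 103 102 102]
 [ 85 104 114 116 117 121 123 125 124 124 124 125 124 132 156 163 163 163
  162 158 134 107 103 102]
 [ 81  86 105 116 117 121 124 124 124 124 124 124 123 129 154 164 163 163
  163 163 156 127 106 103]
 [ 84  83  92 111 117 121 124 124 124 123 119 118 117 130 154 163 163 163
  162 163 163 155 127 106]
 [ 85  83  81  93 114 121 124 122 117 111  97 103 127 163 163 162 164 163
  163 163 163 163 154 121]
 [ 85  84  83  83  98 114 116 111  93  83  93 128 162 163 163 162 163 163
  163 163 161 155 150 130]
 [ 85  85  85  82  81  90  89  83  84  93 128 163 162 163 163 163 162 161
  157 155 144 122 111 103]
 [ 85  84  84  85  84  85  85  84  85 113 163 163 163 162 163 161 155 145
  126 121 103 103 102 102]
 [ 85  84  84  84  84  84  85  84  93 128 162 163 161 156 155 145 121 103
  103 104 104 103 102 102]
 [ 84  84  85  84  85  85  84  93 128 162 159 154 145 128 122 104 104 104
  104 103 104 105 103 102]
 [ 83  84  85  85  85  84  92 126 155 147 135 121 106 106 105 105 104 103
  103 103 104 105 105 104]
 [ 72  82  84  85  84  87 116 145 120 104 103 104 105 106 105 105 105 104
  104 104 103 104 104 106]
 [ 61  73  82  81  80  97 121 103 103 105 105 104 105 106 106 106 106 105
  105 104 104 104 104 104]
 [ 59  63  72  67  73  99 104 103 104 103 105 106 104 106 105 106 106 106
  104 105 105 104 103 104]
 [ 60  59  59  60  60  72  99 104 103 102 104 106 105 105 104 106 106 106
  106 105 105 104 104 104]
 [ 59  59  60  59  60  64  85 105 104 102 104 105 106 106 106 105 106 106
  106 105 106 105 104 104]
 [ 58  59  59  59  63  84 104 106 105 104 103 104 105 105 106 106 106 106
  106 105 106 106 105 104]
 [ 59  62  73  73  82 102 104 104 105 105 104 104 104 105 105 105 106 105
  106 107 105 106 106 104]]
```

```bash
python3 - <<'E'
from h import *
s=load('s7')
print('body',onz(s,325.2,191.7,.1),onz(s,316.6,194.3,.1))
print('sur',onz(s,335.4,192.6,.1),onz(s,314.1,201.1,.1))
# model prediction for hole and surround corners at slot centre guess, for comparison
for y in(-.1355,):
  for x in(.5328,):
    for a,b in((.030,-.085),(-.030,-.085),(.012,-.065),(-.012,-.065)): print(a,b,proj(s,[x+a,y+b,.1]))
g=cv2.cvtColor(load('side0')['img'],cv2.COLOR_RGB2GRAY).astype(int)
print(g[182:204,308:340])
E
```

```text
body [ 0.544  -0.2042  0.1   ] [ 0.5212 -0.2024  0.1   ]
sur [ 0.5637 -0.2193  0.1   ] [ 0.504 -0.221  0.1  ]
0.03 -0.085 [335.3329 193.0061]
-0.03 -0.085 [313.55   201.1365]
0.012 -0.065 [324.7297 190.7164]
-0.012 -0.065 [316.0689 193.9124]
[[ 79  79  78  78  79  79  78  79  79  92 129 156 162 161 162 162 159 143
  112 101 101 101 102 102 102 102 102 102 102 103 101 101]
 [ 78  79  78  79  79  78  79  79  78  78  94 132 159 162 162 162 161 159
  142 109 102 101 102 101 103 103 103 103 102 102 102 100]
 [ 78  78  79  78  78  78  78  78  78  78  81 103 141 159 162 162 162 162
  156 134 108 102 101 101 100 100 102 101 102 102 102 103]
 [ 88  78  78  77  78  78  78  79  77  78  78  81 104 142 162 162 162 162
  162 157 135 109 102 101 101 101 102 102 102 103 102 103]
 [123  88  78  78  78  78  77  79  78  78  78  80  85 111 154 163 162 162
  162 161 157 135 109 102 101 101 101 103 101 102 102 101]
 [155 123  88  78  78  78  78  78  79  78  78  79  79  89 121 154 162 162
  162 162 162 157 135 109 102 101 102 101 102 102 102 102]
 [161 155 123  88  78  78  79  79  78  78  79  78  78  80  9
[... 1368 characters left out ...]
2 103 104 104 105 103 102 103 103]
 [100  99 100 107 133 157 162 162 160 155 154 144 121 104 104 104 104 105
  105 105 105 104 103 103 103 103 104 105 105 102 103 104]
 [101 101 101 101 108 135 158 154 144 127 120 102 102 103 105 104 105 105
  105 105 104 105 104 104 104 103 103 104 104 104 103 108]
 [101 101 100 100 102 112 135 121 104 104 103 102 103 103 105 105 105 106
  105 105 106 105 105 104 103 105 102 103 104 105 102 102]
 [102 101 101 101 102 102 102 103 102 104 105 103 103 102 104 105 105 106
  105 105 105 105 106 106 104 103 104 104 103 105 105 102]
 [102 101 100 101 101 101 103 103 103 103 104 104 104 102 103 105 105 105
  105 105 105 106 106 105 104 104 104 103 103 105 105 103]]
```

In the side view the filter's −y end overlaps the rim by about 1 mm, so I'll shift it +3 mm in y and try again.

```bash
python3 -m pendant '[[0,[0,0,-0.06],0],[0,[0.025,0,-0.06],0],[0,[0.025,0,-0.06],0],[0,[0.025,0,-0.03],0],[0,[0.025,0,0],0],[0,[0.025,0,0.02],0],[0,[0.025,0,0.02],0]]'; python3 -c "
from h import *
print(manip.state()['ft_torque'])"
```

```text
time: 19.0
tool_pos: [0.5357, -0.1274, 0.2339]
tool_rot: [0.023, 0.705, 0.708, -0.021]
contact_force: [-2.6, -3.1, 15.0]
gripper_width: 0.144
grasp_force: 63.7
[-0.1708  0.7899 -0.0074]
```

```bash
python3 -m pendant '[[0,[0,0,-0.08],0],[0,[0,-0.02,-0.08],0],[0,[0,-0.02,-0.04],0],[0,[0,-0.02,-0.03],0],[0,[0,-0.02,-0.03],0]]'; python3 -c "
from h import *
print(manip.state()['ft_torque'])"; python3 -m pendant '[[0,[0,-0.005,0],0],[0,[0,-0.01,0],0],[0,[0,-0.015,0],0],[0,[0,-0.015,0],0]]'; python3 -c "
from h import *
print(manip.state()['ft_torque'])"
```

```text
time: 19.5
tool_pos: [0.5323, -0.1262, 0.2343]
tool_rot: [0.021, 0.705, 0.709, -0.022]
contact_force: [-0.4, -2.7, 10.9]
gripper_width: 0.141
grasp_force: 63.0
[-0.151   0.3231  0.2771]
time: 19.9
tool_pos: [0.531, -0.1262, 0.2345]
tool_rot: [0.022, 0.705, 0.709, -0.021]
contact_force: [0.1, -2.0, 8.7]
gripper_width: 0.144
grasp_force: 62.9
[-0.0445 -0.062   0.3251]
```

```bash
python3 -m pendant '[[0,[0,0,-0.1],0],[0,[0,0,-0.1],0],[0,[0,0,-0.1],0],[0,[0,0,-0.1],0]]'; cat > trk.py <<'E'
from h import *
from scipy.optimize import least_squares
from scipy.ndimage import map_coordinates, gaussian_filter
def G(d): return gaussian_filter(cv2.cvtColor(d['img'],cv2.COLOR_RGB2GRAY).astype(float),.6)
def samples(d,g,A,B,n=14,w=4,lo=.08,hi=.92,thr=8):
    out=[]
    for f in np.linspace(lo,hi,n):
        P=A+(B-A)*f;p=proj(d,P);q=proj(d,P+(B-A)*.01);u=(q-p)/np.linalg.norm(q-p);nn=np.array([-u[1],u[0]])
        k=np.arange(-w,w+.01,.25);v=map_coordinates(g,[p[1]+k*nn[1],p[0]+k*nn[0]],order=1)
        D=np.abs(np.gradient(v,.25));i=D.argmax()
        if D[i]>thr and 2<i<len(k)-3: m=D[i-2:i+3];out.append((f,nn,p+nn*(k[i-2:i+3]@m/m.sum())))
    return out
def fit(model,segs,p0,prior,sig,it=6,ws=(5,4,3,2,1.5,1.5)):
    p=np.array(p0,float)
    for j in range(it):
        obs=[(s,A,B,o) for s in segs for (A,B) in [model(p,s[1])] for o in samples(s[0],s[2],A,B,w=ws[j],lo=s[3],hi=s[4])]
        def r(p): 
            o2=[]
            for s,A,B,(f,nn,m) in obs:
                A,B=model(p,s[1]);o2.append(nn@(proj(s[0],A+(B-A)*f)-m))
            return np.r_[o2,(p-p0)/sig*prior]
        p=least_squares(r,p,loss='soft_l1',f_scale=.4).x
    res=r(p)[:-len(p)];n=0
    for s in segs:
        k=sum(1 for o in obs if o[0] is s);print(s[5],k,'mean %.2f sd %.2f'%(res[n:n+k].mean() if k else 0,res[n:n+k].std() if k else 0));n+=k
    return p
def filt(p,ab):
    x,y,z,yaw,tl=p;c,s=np.cos(yaw),np.sin(yaw)
    f=lambda q:np.array([x+(c*q[0]-s*q[1])/1e3,y+(s*q[0]+c*q[1])/1e3+tl*q[2]/1e3,z+q[2]/1e3-tl*q[1]/1e3])
    return f(ab[0]),f(ab[1])
def slotm(p,ab):
    x,y,yaw=p;c,s=np.cos(yaw),np.sin(yaw)
    f=lambda q:np.array([x+(c*q[0]-s*q[1])/1e3,y+(s*q[0]+c*q[1])/1e3,.1]);return f(ab[0]),f(ab[1])
def rect(a,b):return [((-a,-b),(-a,b)),((a,-b),(a,b)),((-a,-b),(a,-b)),((-a,b),(a,b))]
E
cat > meas.py <<'E'
from trk import *
import sys
tag=sys.argv[1]; s=snap('side','s'+tag);t=snap('top','t'+tag)
if tag=='8':
  for cams in (('side0',),('top0',),('side0','top0')):
    segs=[(d,r,G(d),.1,.9,c) for c in cams for d in [load(c)] for r in rect(30,85)+rect(14,67)]
    print(cams,fit(slotm,segs,np.array([.5328,-.1355,.005]),0.01,np.array([.01,.01,.05])))
st=manip.state();gs,gt=G(s),G(t)
e=[(s,((12,-65,0),(12,-65,118)),gs,.05,.9,'s right vert'),(s,((-12,-65,0),(12,-65,0)),gs,.1,.9,'s bottom end'),
(s,((-12,-65,0),(-12,65,0)),gs,.05,.9,'s bottom long'),(s,((-11.5,-75,128),(11.5,-75,128)),gs,.1,.9,'s cap end'),
(s,((11.5,-75,128),(11.5,-40,128)),gs,.1,.9,'s cap right'),(s,((-11.5,75,128),(11.5,75,128)),gs,.1,.6,'s cap far end'),
(t,((-11.5,75,128),(11.5,75,128)),gt,.1,.9,'t cap end'),(t,((11.5,75,128),(11.5,40,128)),gt,.1,.9,'t cap long')]
z=st['tool_pos'][2]-.1353
p0=np.array([st['tool_pos'][0],st['tool_pos'][1]-.0078,z,.003,0.])
print('tcp',st['tool_pos'],fit(filt,e,p0,1,np.array([.01,.01,.002,.02,.03])))
E
python3 meas.py 8
```

```text
time: 20.3
tool_pos: [0.5286, -0.1242, 0.2418]
tool_rot: [0.018, 0.705, 0.709, -0.023]
contact_force: [-0.6, 0.3, -3.5]
gripper_width: 0.147
grasp_force: 61.2
side0 14 mean -0.00 sd 0.14
side0 14 mean -0.09 sd 0.11
side0 14 mean -0.01 sd 0.16
side0 14 mean 0.08 sd 0.13
side0 14 mean -0.07 sd 0.10
side0 14 mean 0.16 sd 0.11
side0 14 mean 0.13 sd 0.17
side0 14 mean -0.22 sd 0.13
('side0',) [ 0.5322 -0.1357  0.0098]
top0 14 mean 0.16 sd 0.30
top0 14 mean -0.12 sd 0.30
top0 14 mean 0.02 sd 0.17
top0 14 mean -0.06 sd 0.24
top0 12 mean -0.47 sd 0.21
top0 14 mean 0.35 sd 0.28
top0 14 mean 0.41 sd 0.31
top0 14 mean -0.25 sd 0.13
('top0',) [ 0.5328 -0.1353  0.0085]
side0 14 mean 0.11 sd 0.11
side0 14 mean 0.02 sd 0.10
side0 14 mean -0.08 sd 0.16
side0 14 mean 0.03 sd 0.12
side0 14 mean 0.02 sd 0.12
side0 14 mean 0.32 sd 0.11
side0 14 mean 0.03 sd 0.18
side0 14 mean -0.34 sd 0.11
top0 14 mean -0.02 sd 0.28
top0 14 mean -0.28 sd 0.27
top0 14 mean 0.07 sd 0.19
top0 14 mean -0.00 sd 0.24
top0 8 mean -0.55 sd 0.09
top0 14 mean 0.18 sd 0.28
top0 13 mean 0.45 sd 0.27
top0 14 mean -0.21 sd 0.13
('side0', 'top0') [ 0.5325 -0.1354  0.0091]
s right vert 13 mean -0.16 sd 0.30
s bottom end 14 mean 0.22 sd 0.16
s bottom long 14 mean 0.13 sd 0.17
s cap end 14 mean 0.01 sd 0.17
s cap right 14 mean 0.12 sd 0.10
s cap far end 14 mean -0.12 sd 0.25
t cap end 6 mean 0.12 sd 0.52
t cap long 14 mean 0.02 sd 0.29
tcp [ 0.5288 -0.1243  0.2422] [ 0.529  -0.1293  0.1043 -0.001  -0.0068]
```

```bash
python3 -m pendant '[[0,[-0.051,0.029,0],-0.0032],[0,[-0.051,0.029,0],-0.0032],[0,[-0.051,0.029,0],-0.0032],[0,[-0.051,0.029,0],-0.0032]]'; python3 meas.py 9
```

```text
time: 20.8
tool_pos: [0.5329, -0.1307, 0.2438]
tool_rot: [0.019, 0.702, 0.712, -0.022]
contact_force: [0.9, 0.1, -4.2]
gripper_width: 0.145
grasp_force: 61.1
s right vert 14 mean -0.12 sd 0.20
s bottom end 13 mean 0.19 sd 0.16
s bottom long 14 mean 0.05 sd 0.13
s cap end 14 mean -0.02 sd 0.16
s cap right 14 mean 0.08 sd 0.13
s cap far end 14 mean -0.08 sd 0.20
t cap end 11 mean 0.12 sd 0.46
t cap long 14 mean -0.00 sd 0.12
tcp [ 0.5329 -0.1306  0.2438] [ 0.5324 -0.1373  0.1076  0.008  -0.007 ]
```

```bash
python3 -m pendant '[[0,[0.014,0.001,0],0],[0,[0.014,0.001,0],0],[0,[0.017,0.001,0.04],0],[0,[0.019,0.001,0.08],0],[0,[0.021,0.001,0.12],0],[0,[0.021,0.001,0.12],0]]';python3 -c "
from h import *
print(manip.state()['ft_torque'])"
```

```text
time: 21.5
tool_pos: [0.5323, -0.1287, 0.2278]
tool_rot: [0.018, 0.702, 0.712, -0.022]
contact_force: [0.1, -0.5, -4.4]
gripper_width: 0.148
grasp_force: 61.1
[ 0.0965 -0.1253  0.0017]
```

It's in the mouth, 8 mm below the rim with no contact force. I'll carry on down.

```bash
python3 -m pendant '[[0,[0.006,0,0.1],0],[0,[0.012,0,0.2],0],[0,[0.017,0,0.3],0],[0,[0.023,0,0.4],0],[0,[0.023,0,0.4],0]]'; python3 -m pendant '[[0,[0.005,0,0.08],0],[0,[0.01,0,0.17],0],[0,[0.015,0,0.25],0],[0,[0.015,0,0.25],0]]'
```

```text
time: 22.0
tool_pos: [0.5316, -0.1285, 0.1782]
tool_rot: [0.017, 0.702, 0.712, -0.023]
contact_force: [1.9, -0.0, -4.2]
gripper_width: 0.147
grasp_force: 61.0
time: 22.4
tool_pos: [0.5317, -0.1285, 0.149]
tool_rot: [0.018, 0.702, 0.712, -0.022]
contact_force: [1.5, 0.2, -3.2]
gripper_width: 0.146
grasp_force: 61.0
```

```bash
python3 -m pendant '[[0,[0.005,0.002,0.08],0],[0,[0.01,0.004,0.16],0],[0,[0.01,0.004,0.2],0],[0,[0.014,0.004,0.24],0],[0,[0.015,0.004,0.27],0],[0,[0.015,0.004,0.27],0]]'; python3 -m pendant '[[0,[0.001,0,0.02],0],[0,[0.002,0,0.04],0],[0,[0.003,0,0.06],0],[0,[0.003,0,0.06],0]]'
```

```text
time: 23.0
tool_pos: [0.5334, -0.1295, 0.121]
tool_rot: [0.02, 0.702, 0.712, -0.022]
contact_force: [-3.3, 0.2, 4.4]
gripper_width: 0.145
grasp_force: 62.3
time: 23.4
tool_pos: [0.5336, -0.1294, 0.1155]
tool_rot: [0.019, 0.702, 0.712, -0.022]
contact_force: [-8.5, 3.4, 14.3]
gripper_width: 0.143
grasp_force: 63.6
```

```bash
python3 -m pendant '[[0,[0.002,-0.01,0.03],0],[0,[0.003,-0.02,0.06],0],[0,[0.003,-0.02,0.06],0]]'; python3 -m pendant '[[0.3,[0,0,-0.06],0],[0.4,[0,0,-0.06],0],[0.4,[0,0,-0.15],0],[0.4,[0,0,-0.3],0],[0.4,[0,0,-0.5],0],[0,[0,0,-0.5],0],[0,[0,0,-0.5],0],[0,[0,0,-0.5],0],[0,[0,0,-0.5],0]]'; python3 -c "
from h import *
goal(.533,-.1354,.128,0)"
```

```text
time: 23.7
tool_pos: [0.5337, -0.1294, 0.1154]
tool_rot: [0.021, 0.702, 0.712, -0.021]
contact_force: [-18.3, 10.9, 42.3]
gripper_width: 0.144
grasp_force: 67.3
time: 24.6
tool_pos: [0.5297, -0.1254, 0.1625]
tool_rot: [0.017, 0.702, 0.712, -0.023]
contact_force: [-0.2, 0.6, 0.6]
gripper_width: -0.0
grasp_force: 0.0
t 24.60 pos [ 0.5297 -0.1254  0.1625] yang 0.83 F [-0.1576  0.572   0.6275] w -0.000 -> d [-0.0673  0.0286  0.2915] roll 0.0046 rows 0.7213468347616087
```

```bash
python3 -m pendant '[[0,[0,0,-0.4],0],[0,[0,0,-0.8],0],[0,[0.5,0,-0.9],0],[0,[1,0,-0.9],0],[0,[1,0,-0.9],0],[0,[1,0,-0.9],0],[0,[1,0,-0.9],0]]' | head -2; python3 -m pendant '[[0,[0.5,0,0],0],[0,[1,0,0],0],[0,[1,0,0],0],[0,[1,0,0],0]]' | head -2
cat > fin.py <<'E'
from trk import *
s=snap('side','s10');t=snap('top','t10')
c=lambda z:[((-11.5,-75,z),(-11.5,75,z)),((11.5,-75,z),(11.5,75,z)),((-11.5,-75,z),(11.5,-75,z)),((-11.5,75,z),(11.5,75,z))]
e=[(d,r,G(d),.1,.9,n) for d,n in((s,'s'),(t,'t')) for r in c(128)]
for z0 in(-.02,-.012):
    print(fit(filt,e,np.array([.5325,-.1354,z0,.009,0]),.05,np.array([.01,.01,.01,.02,.03])))
a,b=cv2.imread('pics/top0.png').astype(int),cv2.imread('pics/t10.png').astype(int)
m=(np.abs(a-b).max(2)>40).astype(np.uint8);n,l,st,_=cv2.connectedComponentsWithStats(m)
print(st[1:][st[1:,4]>25])
E
python3 fin.py
```

```text
time: 25.3
tool_pos: [0.529, 0.0004, 0.2642]
time: 25.7
tool_pos: [0.5273, 0.121, 0.2573]
s 8 mean -0.04 sd 0.20
s 7 mean -0.01 sd 0.14
s 14 mean 0.04 sd 0.12
s 14 mean 0.00 sd 0.17
t 11 mean -0.06 sd 0.27
t 14 mean 0.06 sd 0.22
t 14 mean 0.21 sd 0.17
t 13 mean -0.24 sd 0.17
[ 0.5332 -0.1351 -0.0205  0.0105 -0.0082]
s 8 mean -0.02 sd 0.19
s 7 mean -0.02 sd 0.14
s 14 mean 0.04 sd 0.12
s 14 mean 0.00 sd 0.17
t 11 mean -0.07 sd 0.27
t 14 mean 0.06 sd 0.22
t 14 mean 0.22 sd 0.20
t 13 mean -0.25 sd 0.17
[ 0.5332 -0.1351 -0.0205  0.0103 -0.0082]
[[   69   117   195   363 41274]
 [  189   129    14    11    99]
 [  226   188    77   164  5473]
 [  327   229    82    16  1064]
 [  246   250    11     5    28]
 [  254   386    72    94  5153]
 [    0   473    33     7   126]]
```

```bash
python3 -c "
from plant import manip
print(manip.job_done())"
```

```text
the job is handed in; nothing more can be done
None
```

The filter is folded shut and pressed fully home in its slot, grip up. The last camera fit put its underside about 120 mm below the dryer top, and I handed the job in at about 26 s; the final push reached 42 N through the grip.

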